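# Set the lot code on the tile carton coder

## Robot

A 6-joint arm with a two-finger parallel gripper is mounted at the origin on the work surface. World frame = base frame: x ahead of the robot, y to its left, z up, the work surface at z = 0. Lengths are in mm, angles in rad, forces in N, time in s.
With the tool pointing down it reaches from about 350 to 775 mm from the base axis. Payload 7.3 kg.
Tool frame: the origin (TCP) lies at the very end of the fingers, on their centre line; the grasp point (between the pads) lies 19 mm behind it; z points along the fingers, y is the line along which they close (so a half turn about z gives the same grasp; the last joint's range is limited). The gripper opens to 92 mm and grips with 3 to 60 N. Pads are 19 mm wide; open, the fingers measure 130 mm over their backs; the gripper's body (75 mm by 190 mm) begins 47 mm behind the grasp point.
Start: joints at [-1.261, 0.342, 1.524, -0, 1.275, -0.146], TCP at [231.119, -471.412, 226.741] pointing down, gripper open.
Joint ranges: [-2.53, 2.53], [-0.77, 2.02], [0.04, 2.7], [-1, 4.14], [0.28, 2.66], [-3.11, 3.11]. Speed limits (rad/s): [2.57, 2.57, 3.14, 3.14, 3.14, 3.14].

## Interface

Orientations are given as [roll, pitch, yaw] about the fixed x, y, z axes, in that order (R = Rz(yaw) Ry(pitch) Rx(roll)).
In Python, from plant import bot gives the robot as it stands.
- The arm moves only by the tool jog_arm, never from a script. Its argument "targets" is a list of rows, each an object with "xyz": the shift along the tool's x, y, z as a fraction of full scale, a list of three; "spin": the turn about the tool's z as a fraction of full scale. In form: [{"xyz": [x, y, z], "spin": spin}, ...]. A call has exactly 10 rows; each row shifts and turns the commanded pose from where the row before left it, along the tool's axes as they then stand; what a row does not reach is not made up. Full scale, the value 1, is 80 mm for a shift and 0.1 rad for a turn. A row lasts 1/8 s, in which the tool goes at most 62.5 mm and 10.7 degrees, less where a joint would pass 70% of its speed; a pose out of reach is approached as far as the arm can. A call with a number of a shift or a turn outside -1 to 1 is refused whole. A call with a gripper value outside its range is refused whole. "gripper" is the opening in per cent of the stroke, from 0 (shut) to 100 (fully open), set as the call begins (left out, the last holds). The fingers move at their own pace and stop on an object; the grip force is fixed at half the most. Time passes only in rows, so rows that do not move let the fingers close, or fill a call up. It gives the time, the measured TCP pose, the force, the opening and the grip force at its end, in the units of the state.
- bot.get_obs(): the state, without advancing time (a new reading comes with each control period).
- bot.capture(name): name is "scene" or "top" or "wrist"; returns the picture (384x512x3 uint8, blue, green, red); there is no depth.
- bot.get_calibration(name): a dict with "vfov" (degrees; the focal length in pixels is half the picture's height over the tangent of half this angle, whatever the lens; pixels are square), "cx", "cy" (the principal point, pixels), "k1" (the pictures are not rectified: a ray, as slopes to the right and down, at radius r is drawn at 1 + k1 r^2 times it, then the intrinsics apply), "eye" and "rotation" of the camera in the world. Camera axes: x right, y down, z forward; pixel columns grow to the right and rows downward; lengths in mm; the calibration is good to about 2 mm. A picture is of the moment at which its call begins: read the wrist's pose just before it. get_calibration takes no time and is no camera call; for the wrist camera it gives the pose at the moment of the call.
- bot.close_job(): hands the job in; it is judged then, once.
The state is a dict: "time": time; "joint_positions": joint angles; "dq": joint speeds; "tau": joint torques, N m; "tool_pos": TCP position; "tcp_rot": TCP orientation; "contact_force": force on the tool from outside, world axes, zero at the start; "moment": the same for the moment, N m; "grip_width": finger opening in mm; "finger_force": force on a finger pad.
Only numpy, scipy, OpenCV 4.12 (cv2) and the standard library are available. Lean on these libraries where they do the work, as an engineer would, in place of code of your own. Each camera call takes 0.05 s, during which the arm holds its last target. There are 200 camera calls.

## Task

Set the carton coder for the next lot of tiles: roll its three thumbwheels so that, read from left to right as the robot sees them, the faces squarely on top show four, two and five dots. Then take the hand away.

Things in the scene. Friction and masses are not known exactly. Their poses are not given: they have to be found in the camera images.
- coder: Carton coder fixed to the table: grey housing 140 (x) x 236 (y) mm, top at 70 mm, with three half-sunk white thumbwheels in a row along y. Origin: centre of the underside; x points away from the robot, y left, z up. The wheels' common axis is parallel to y at x = 0, 60 mm above the table. Steel pointer fins, 91 mm high, stand 35 mm either side of each wheel's centre.
- wheel_left (a joint): Left wheel, centre at y = +70 mm of the coder. Value in rad: 0 with the one-dot face squarely on top, growing as the top rolls away from the robot (+x); N dots are on top at (N-1)*1.0472. All wheels: stops at -0.4 and 5.65 (no way round from six to one); stiff, 0.15 N m (about 4 N at the teeth), no clicks, stays where it is left.
- wheel_middle (a joint): Middle wheel, centre at y = 0, values as for the left one. Each wheel is 34 mm wide: a six-sided white drum, 28 mm from axis to flats and 32 to corners, flats with one to six black dots; on each corner a radial grey tooth, 7 mm thick, out to 52 mm from the axis. With a face squarely on top, the teeth beside it lean 30 degrees to either side.
- wheel_right (a joint): Right wheel, centre at y = -70 mm, same shape and values as the others. A wheel is rolled by pushing a tooth with closed fingertips in a straight line along the coder's x, tips about 97 mm above the table (just over the drum): from behind the tooth until it leans 30 degrees past the top.

How it is judged (in metres and radians):
At the end, for the whole second after the job is handed in: The left wheel shows four dots squarely on top, the middle wheel two and the right wheel five, each within 0.2 rad (11 degrees), and all three are at rest (value of joint wheel_left between 2.942 and 3.342 rad and velocity of joint wheel_left between -0.05 and 0.05 rad/s and value of joint wheel_middle between 0.847 and 1.247 rad and velocity of joint wheel_middle between -0.05 and 0.05 rad/s and value of joint wheel_right between 3.989 and 4.389 rad and velocity of joint wheel_right between -0.05 and 0.05 rad/s); the robot touches nothing.
It also fails if it takes over 48 s, if anything falls off the work surface, if the arm or the gripper's body presses on something with over 40 N, if the wrist force passes 120 N, or if a joint passes its speed limit or range.

## Working session

There is one attempt and no reset: what is moved stays moved. The work goes in short steps, Python scripts to look and compute and a tool call to move; the robot and the scene stay as the last step left them, time stands still between calls to the robot, and variables do not carry over. Pictures are saved under pics/ and viewed, at most 10 in all, crops included, and the job is handed in when it is done.

Besides the shell and the picture viewer there is one more tool, called after "Request:" in YAML: its name, and indented under it one key for each argument. jog_arm: Moves the arm, as the interface text tells. Shift numbers are shares of 80 mm and turn numbers shares of 0.1 rad, none past 1 either way. Its arguments: {"type":"object","properties":{"targets":{"type":"array","items":{"type":"object","properties":{"xyz":{"type":"array","items":{"type":"number"}},"spin":{"type":"number"}}}},"gripper":{"type":"number"}},"required":["targets"]}

```bash
mkdir -p pics; python3 - <<'E'
from plant import bot
import cv2
o=bot.get_obs(); print(o)
for n in("scene","top"):
    print(n,bot.get_calibration(n)); cv2.imwrite(f"pics/{n}1.png",bot.capture(n))
E
```

```text
{'time': 0.0, 'joint_positions': array([-1.26100867e+00,  3.42714956e-01,  1.52502253e+00, -1.84928714e-05,
        1.27538947e+00, -1.46004295e-01]), 'dq': array([-2.40571542e-03,  4.76812517e-04,  1.01835699e-05,  1.33020622e-03,
       -1.69126791e-04,  7.54495520e-04]), 'tau': array([-7.00227656e-05, -4.31240273e+01, -2.44217902e+01,  7.16973888e-02,
        5.60603582e-02, -1.47910087e-04]), 'tool_pos': array([ 230.97821917, -471.00501539,  226.04706821]), 'tcp_rot': array([-3.14007210e+00, -2.05724541e-04,  4.55797191e-01]), 'contact_force': array([-0.78918476,  0.55405493, -0.22861376]), 'moment': array([-0.02780899,  0.01216054, -0.01860447]), 'finger_force': 0.0, 'grip_width': 92.03199728342791}
scene {'vfov': 50.74100257536385, 'cx': 257.85864552531825, 'cy': 192.0718075187247, 'k1': -0.05624779707002896, 'eye': array([1004.77054146,  225.38228991,  515.01485857]), 'rotation': array([-2.32457394,  0.01860956,  1.92630374])}
top {'vfov': 47.08818701227383, 'cx': 253.52628342405654, 'cy': 197.2177667575878, 'k1': 0.010510914739471392, 'eye': array([523.17384557,  45.45808884, 717.60067423]), 'rotation': array([-3.09368258,  0.00826088, -1.57807817])}
```

View pics/top1.png

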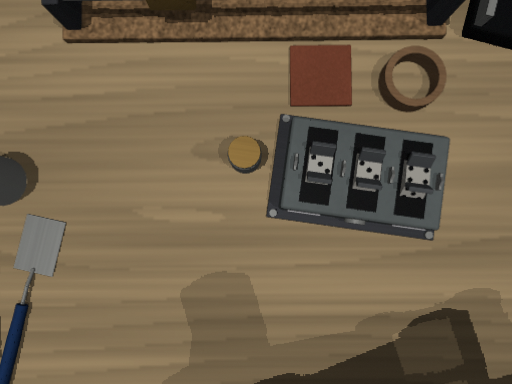

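View pics/scene1.png

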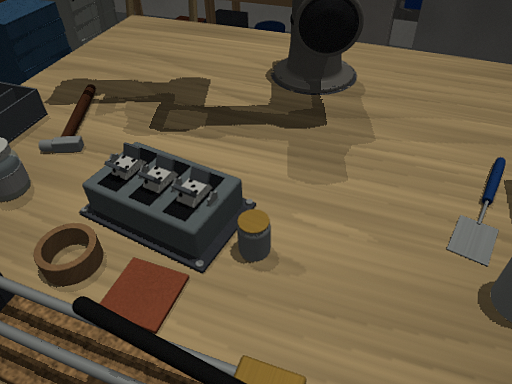

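The top view shows the coder at about px (360,177), slightly rotated, with wheels at about (320,165), (368,172) and (417,178). I'll enlarge it.

```bash
python3 - <<'E'
import cv2
a=cv2.imread("pics/top1.png")[105:245,260:456]; 
cv2.imwrite("pics/top1z.png",cv2.resize(a,None,fx=4,fy=4,interpolation=cv2.INTER_CUBIC))
E
cat > h.py <<'E'
import numpy as np, cv2
from plant import bot
from scipy.spatial.transform import Rotation as R
def cam(n):
    c=bot.get_calibration(n); r=np.asarray(c['rotation'])
    M=R.from_euler('xyz',r).as_matrix()
    f=192/np.tan(np.radians(c['vfov']/2)); return c,M,f
def ray(C,u,v):
    c,M,f=C; d=np.array([(u-c['cx'])/f,(v-c['cy'])/f]); p=d.copy()
    for _ in range(20): p=d/(1+c['k1']*(p@p))
    return M@np.array([p[0],p[1],1])
def onz(C,u,v,z):
    d=ray(C,u,v); e=np.asarray(C[0]['eye']); return e+d*(z-e[2])/d[2]
def proj(C,P):
    c,M,f=C; q=(np.atleast_2d(P)-c['eye'])@M; s=q[:,:2]/q[:,2:]
    s=s*(1+c['k1']*(s**2).sum(1,keepdims=True)); return s*f+[c['cx'],c['cy']]
E
```

```text
(no output)
```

View pics/top1z.png

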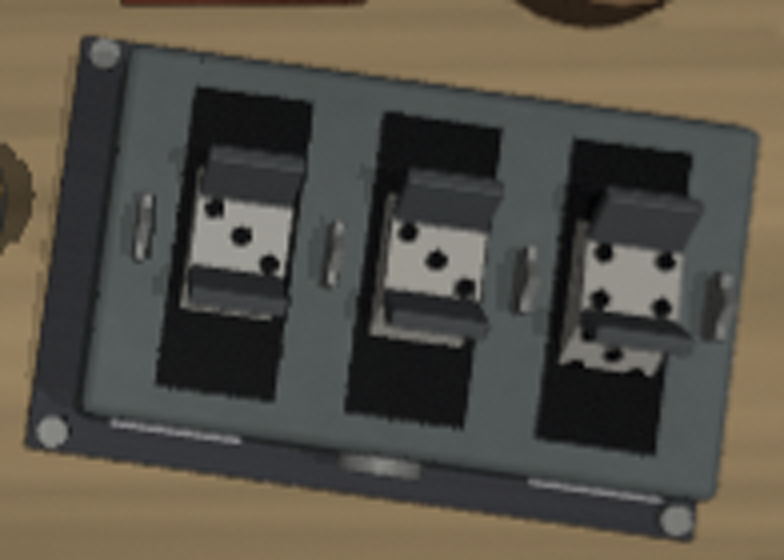

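```bash
cat >> h.py <<'E'
def zpx(p): p=np.asarray(p,float); return (p+.5)/4-.5+[260,105]
def coder(p,L):  # p=x,y,yaw ; L local pts
    c,s=np.cos(p[2]),np.sin(p[2]); L=np.atleast_2d(L)
    return np.c_[p[0]+c*L[:,0]-s*L[:,1],p[1]+s*L[:,0]+c*L[:,1],L[:,2]]
E
python3 - <<'E'
from h import *
from scipy.optimize import least_squares
C=cam("top")
z=zpx([[757,130],[712,498],[85,408],[128,47]])
W=np.array([onz(C,*q,70) for q in z]); print(W.round(1))
print(np.linalg.norm(W-np.roll(W,-1,0),axis=1))
F=np.array([onz(C,*q,80) for q in zpx([[143,228],[332,253],[523,280],[718,305]])]);print(F.round(1))
L=np.array([[70,-118,70],[-70,-118,70],[-70,118,70],[70,118,70]])
r=least_squares(lambda p:(proj(C,coder(p,L))-z).ravel(),[W[:,0].mean(),W[:,1].mean(),0]);p=r.x;print(p,r.fun.round(1))
np.save("pose.npy",p)
# dots centre -> local x at given height; fit phi
for nm,y,d in(("L",70,[[213,208],[240,236],[270,264]]),("M",0,[[408,232],[436,260],[465,287]]),("R",-70,[[603,253],[665,262],[600,300],[662,308]])):
    q=zpx(d).mean(0)
    f=lambda a:(proj(C,coder(p,[[28*np.sin(a[0]),y+a[1],60+28*np.cos(a[0])]]))-q).ravel()
    s=least_squares(f,[0,0]); print(nm,s.x,s.fun)
E
```

```text
[[ 640.6 -237.7   70. ]
 [ 505.6 -217.6   70. ]
 [ 540.1   10.5   70. ]
 [ 673.8   -6.8   70. ]]
[136.50514219 230.70006538 134.8278879  233.27365545]
[[ 605.1  -10.7   80. ]
 [ 595.4  -79.    80. ]
 [ 585.  -147.8   80. ]
 [ 575.3 -217.6   80. ]]
[ 5.90106720e+02 -1.12866401e+02 -1.44325889e-01] [ 1.4 -1.2  1.4  1.2 -2.3  1.6 -0.4 -1.7]
L [ 0.0323564  -1.31719236] [ 9.09494702e-13 -4.54747351e-13]
M [ 0.06837183 -1.52583752] [-3.35376171e-12  1.21644916e-11]
R [ 0.13907147 -1.63970659] [-1.22213351e-11  4.69526640e-11]
```

The coder lies at about (590, -114) with yaw -0.144. The tops now show 3 (+0.03), 3 (+0.07) and 4 (+0.14), so I need left +1.01, middle -1.12 and right +0.91 rad. First I'll turn the hand to line up with the coder and approach.

Request:
jog_arm:
  gripper: 0
  targets:
    - {"xyz": [0.55,-0.28,0],"spin": 1}
    - {"xyz": [0.52,-0.34,0],"spin": 1}
    - {"xyz": [0.48,-0.39,0],"spin": 1}
    - {"xyz": [0.44,-0.43,0],"spin": 1}
    - {"xyz": [0.4,-0.48,0],"spin": 1}
    - {"xyz": [0.35,-0.51,0],"spin": 1}
    - {"xyz": [0.29,-0.55,0],"spin": 0}
    - {"xyz": [0.29,-0.55,0],"spin": 0}
    - {"xyz": [0,0,0],"spin": 0}
    - {"xyz": [0,0,0],"spin": 0}

```text
time: 1.35
tool_pos: [466.7, -152.7, 226.4]
tcp_rot: [3.141, 0.001, -0.144]
contact_force: [-0.4, 0.0, 0.2]
grip_width: 0.7
finger_force: 0.0
```

Request:
jog_arm:
  targets:
    - {"xyz": [0.29,-0.52,0],"spin": 0}
    - {"xyz": [0.29,-0.52,0],"spin": 0}
    - {"xyz": [0.28,-0.53,0],"spin": 0}
    - {"xyz": [0,0,0.4],"spin": 0}
    - {"xyz": [0,0,0.4],"spin": 0}
    - {"xyz": [0,0,0.4],"spin": 0}
    - {"xyz": [0,0,0.2],"spin": 0}
    - {"xyz": [0,0,0],"spin": 0}
    - {"xyz": [0,0,0],"spin": 0}
    - {"xyz": [0,0,0],"spin": 0}

```text
time: 2.6
tool_pos: [553.9, -38.4, 115.9]
tcp_rot: [3.141, -0.002, -0.144]
contact_force: [-0.1, 0.6, -0.7]
grip_width: 0.5
finger_force: 0.0
```

```bash
cat > ov.py <<'E'
from h import *
import sys
# overlay model on top view, 4x crop
def draw(name,phis,n="top"):
    C=cam(n); im=bot.capture(n); p=np.load("pose.npy")
    P=[]
    for y,a in zip((70,0,-70),phis):
        for t in(-np.pi/6,np.pi/6):
            for e in(-17,17): P.append([52*np.sin(a+t),y+e,60+52*np.cos(a+t)])
    q=proj(C,coder(p,P))
    c=proj(C,coder(p,[[0,0,70]]))[0]; x0,y0=int(c[0])-98,int(c[1])-74
    x0,y0=max(0,min(x0,512-196)),max(0,min(y0,384-146))
    b=cv2.resize(im[y0:y0+146,x0:x0+196],None,fx=4,fy=4,interpolation=cv2.INTER_CUBIC)
    for i in range(0,len(q),2):
        s=[tuple(int(v) for v in (q[j]-[x0,y0]+.5)*4) for j in(i,i+1)]
        cv2.line(b,*s,(0,0,255),1)
    cv2.imwrite(name,b); print(x0,y0)
if __name__=="__main__":
    draw(sys.argv[1],[float(v) for v in sys.argv[2:5]])
E
python3 - <<'E'
import numpy as np; p=np.load("pose.npy"); p[1]-=1.4; np.save("pose.npy",p)
E
python3 ov.py pics/a.png 0.03 0.07 0.14
```

```text
267 98
```

View pics/a.png

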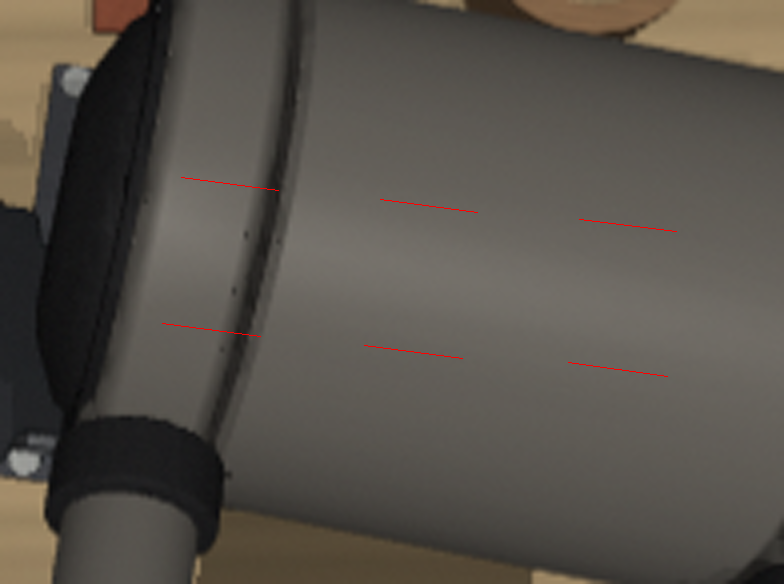

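The arm hides the coder, but when I shift the overlay lines onto the first picture they match the tooth tips, so the angles are good. Next I'll go down and push the left wheel.

Request:
jog_arm:
  targets:
    - {"xyz": [0,0,0.12],"spin": 0}
    - {"xyz": [0,0,0.12],"spin": 0}
    - {"xyz": [0.1,0,0],"spin": 0}
    - {"xyz": [0.1,0,0],"spin": 0}
    - {"xyz": [0.1,0,0],"spin": 0}
    - {"xyz": [0.1,0,0],"spin": 0}
    - {"xyz": [0.1,0,0],"spin": 0}
    - {"xyz": [0.1,0,0],"spin": 0}
    - {"xyz": [0.07,0,0],"spin": 0}
    - {"xyz": [0,0,0],"spin": 0}

```text
time: 3.9
tool_pos: [606.1, -45.8, 94.7]
tcp_rot: [-3.142, 0.002, -0.144]
contact_force: [-2.5, -0.1, -0.2]
grip_width: 0.5
finger_force: 1.3
```

Request:
jog_arm:
  targets:
    - {"xyz": [-0.1,0,0],"spin": 0}
    - {"xyz": [0,0,-0.3],"spin": 0}
    - {"xyz": [0,0,-0.3],"spin": 0}
    - {"xyz": [-0.2,0.58,0],"spin": 0}
    - {"xyz": [-0.2,0.58,0],"spin": 0}
    - {"xyz": [-0.18,0.59,0],"spin": 0}
    - {"xyz": [0,0,0],"spin": 0}
    - {"xyz": [0,0,0.3],"spin": 0}
    - {"xyz": [0,0,0.27],"spin": 0}
    - {"xyz": [0,0,0],"spin": 0}

```text
time: 5.15
tool_pos: [532.0, -175.4, 96.9]
tcp_rot: [-3.141, 0.002, -0.143]
contact_force: [-0.2, 0.1, -0.3]
grip_width: 0.5
finger_force: 0.0
```

Request:
jog_arm:
  targets:
    - {"xyz": [0.1,0,0],"spin": 0}
    - {"xyz": [0.1,0,0],"spin": 0}
    - {"xyz": [0.1,0,0],"spin": 0}
    - {"xyz": [0.1,0,0],"spin": 0}
    - {"xyz": [0.1,0,0],"spin": 0}
    - {"xyz": [0.1,0,0],"spin": 0}
    - {"xyz": [0.1,0,0],"spin": 0}
    - {"xyz": [0,0,0],"spin": 0}
    - {"xyz": [0,0,0],"spin": 0}
    - {"xyz": [-0.1,0,0],"spin": 0}

```text
time: 6.4
tool_pos: [580.6, -183.7, 98.2]
tcp_rot: [3.141, -0.003, -0.144]
contact_force: [-0.2, 0.1, -0.3]
grip_width: 0.5
finger_force: 0.0
```

Request:
jog_arm:
  targets:
    - {"xyz": [0,0,-0.3],"spin": 0}
    - {"xyz": [0,0,-0.3],"spin": 0}
    - {"xyz": [0.31,-0.44,0],"spin": 0}
    - {"xyz": [0.31,-0.44,0],"spin": 0}
    - {"xyz": [0,0,0],"spin": 0}
    - {"xyz": [0,0,0.3],"spin": 0}
    - {"xyz": [0,0,0.3],"spin": 0}
    - {"xyz": [0,0,0],"spin": 0}
    - {"xyz": [0,0,0],"spin": 0}
    - {"xyz": [0,0,0],"spin": 0}

```text
time: 7.65
tool_pos: [639.6, -121.4, 99.4]
tcp_rot: [3.141, -0.002, -0.144]
contact_force: [-0.2, 0.9, -1.2]
grip_width: 0.2
finger_force: 0.0
```

Request:
jog_arm:
  targets:
    - {"xyz": [-0.1,0,0.02],"spin": 0}
    - {"xyz": [-0.1,0,0],"spin": 0}
    - {"xyz": [-0.1,0,0],"spin": 0}
    - {"xyz": [-0.1,0,0],"spin": 0}
    - {"xyz": [-0.1,0,0],"spin": 0}
    - {"xyz": [-0.1,0,0],"spin": 0}
    - {"xyz": [-0.12,0,0],"spin": 0}
    - {"xyz": [0,0,0],"spin": 0}
    - {"xyz": [0,0,0],"spin": 0}
    - {"xyz": [0.1,0,0],"spin": 0}

```text
time: 8.9
tool_pos: [589.2, -113.5, 95.8]
tcp_rot: [-3.141, 0.003, -0.144]
contact_force: [0.1, 0.6, -0.8]
grip_width: 0.3
finger_force: 0.0
```

Request:
jog_arm:
  targets:
    - {"xyz": [0,0,-0.4],"spin": 0}
    - {"xyz": [0,0,-0.4],"spin": 0}
    - {"xyz": [0,0,-0.4],"spin": 0}
    - {"xyz": [-0.3,0.6,0],"spin": 0}
    - {"xyz": [-0.4,0.6,0],"spin": 0}
    - {"xyz": [-0.4,0.6,0],"spin": 0}
    - {"xyz": [-0.4,0.6,0],"spin": 0}
    - {"xyz": [-0.4,0.6,0],"spin": 0}
    - {"xyz": [0,0,0],"spin": 0}
    - {"xyz": [0,0,0],"spin": 0}

```text
time: 10.15
tool_pos: [405.3, -329.3, 192.1]
tcp_rot: [-3.141, 0.0, -0.145]
contact_force: [-0.1, 0.5, -0.1]
grip_width: 0.1
finger_force: 0.0
```

```bash
python3 ov.py pics/b.png 0 0 0
```

```text
267 98
```

View pics/b.png

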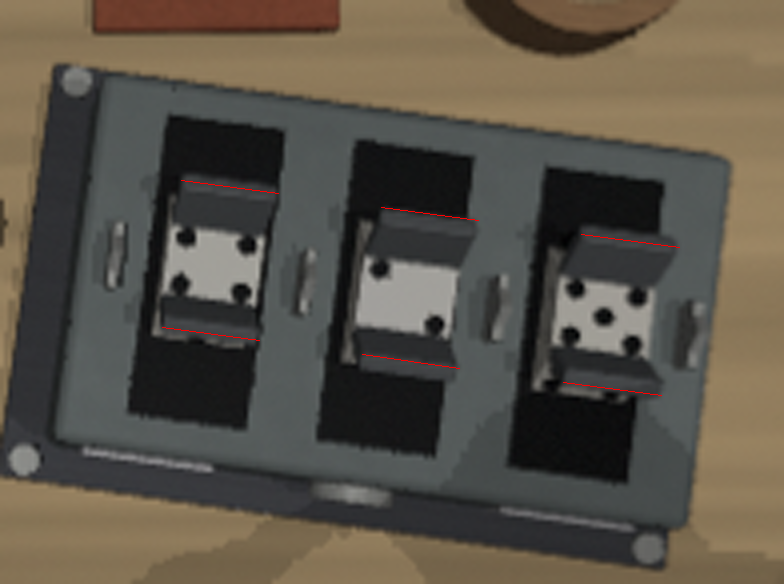

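The picture shows 4, 2 and 5 dots. The tooth tips lie within about 5 px of the zero-error lines, where 0.2 rad would be about 28 px, and the hand is well clear.

```bash
python3 -c "
from plant import bot
print(bot.close_job())"
```

```text
the job is handed in; nothing more can be done
None
```

The job is handed in after about 10 s of the 48 s allowed: the last top view showed four, two and five dots squarely on top with the hand well clear, but hand-in returned no verdict.

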